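Feed the row of handle blanks to the stop and bolt it in

TASK

Four hardwood handle blanks stand in a touching row in the aluminium channel of the gluing jig. With your fingertips push the whole row along the channel as one train, keeping the blanks together, until it is hard up against the yellow end stop, then push the red tab so that the steel bolt slides fully across the channel behind the last blank. Pick nothing up, keep the blanks standing in the channel, leave the other things on the bench where they are, and finish with your hand clear.

Things in the scene. Friction and masses are not known exactly. Their poses are not given: they have to be found in the camera images.
- jig: gluing jig, fixed: plywood base 400 (x) x 220 (y) x 12 mm; origin under its centre, x along the channel TOWARDS the yellow stop, z up. Aluminium channel on y = 0, x -200 to +150 mm, open at its -x end; floor 16 mm above the bench; walls 3 mm thick, 47 mm apart inside, tops 30 mm above the bench, so blanks stand 36 mm proud of them. Row home: last blank's rear face at x = -10 mm
- stop (a point): middle of the face of the yellow end stop that the row must meet, 41 mm above the bench (jig x = 150, y = 0 mm); the stop block is 30 mm (x) x 62 mm (y), its top 64 mm above the bench
- beech: loose hardwood handle blank, pale cream beech; 40 mm long (x, along the channel) x 44 mm wide (y) x 50 mm tall (z), about 75 g, small dark dot in the middle of its top; origin at the centre of its underside, z up. Any of the four can be the last in the row
- cherry: loose hardwood handle blank, reddish cherry; 40 mm long (x, along the channel) x 44 mm wide (y) x 50 mm tall (z), about 75 g, small dark dot in the middle of its top; origin at the centre of its underside, z up. Any of the four can be the last in the row
- oak: loose hardwood handle blank, mid-brown yellowish oak; 40 mm long (x, along the channel) x 44 mm wide (y) x 50 mm tall (z), about 75 g, small dark dot in the middle of its top; origin at the centre of its underside, z up. Any of the four can be the last in the row
- walnut: loose hardwood handle blank, very dark walnut; 40 mm long (x, along the channel) x 44 mm wide (y) x 50 mm tall (z), about 75 g, small dark dot in the middle of its top; origin at the centre of its underside, z up. Any of the four can be the last in the row
- bolt (a joint): bolt travel along jig +y, m: 0 to 0.006 at start (drawn back, channel free), 0.044 fully home (end of travel). Stays where left; friction 1.5 N + 4 N per m/s. Bar 12 mm wide, centred on jig x = -22 mm, 32 to 42 mm above the bench; free end at jig y = -29 mm drawn back (0), +15 mm home. It passes 6 mm behind the last blank when the row is home; else a blank blocks it
- tab (a point): centre of the outer (-y) face of the bolt's red tab, pushed towards jig +y; the tab is an upright plate 30 mm (jig x) x 8 mm (jig y), from 32 to 68 mm above the bench; this point is 54 mm above the bench, at jig x = -22 mm, y = -95 mm + joint value. Dark guides (46 mm high) flank the bar from jig y = -47 to -32 mm; nothing stands beyond the tab
- ferrule: bystander, to be left alone: brass ferrule ring, 28 mm across, 24 mm tall, standing on the jig's base on the +y side of the channel; origin at the centre of its underside
- tin: bystander, to be left alone: flat round green tin, 52 mm across, 22 mm tall, on the jig's base on the +y side; origin at the centre of its underside
- hammer: bystander, to be left alone: hammer lying on the bench; origin under its middle
- screwdriver: bystander, to be left alone: screwdriver with red handle lying on the bench; origin under its middle
- wrench: bystander, to be left alone: steel wrench lying at the far side of the bench; origin under its middle
- jar: bystander, to be left alone: amber glass jar with steel cap, 64 mm across, 75 mm tall; origin at the centre of its underside
- mallet: bystander, to be left alone: wooden mallet lying on the bench, head 55 x 100 x 60 mm, handle to its -x; origin under the head
Things that resemble listed ones, but are neither listed nor needed, are in the scene too. Leave any blue or turquoise look-alike of the beech alone. Several things have the shape of the walnut; the one meant has the colours described above.

How it is judged (in metres and radians):
On the way, in this order (a step that is already met when the one before it is completed fails the run):
1. the whole row is up against the end stop, the bolt still drawn back (x of each of beech, cherry, oak, walnut in the frame of jig above 0.006 m and z of each of beech, cherry, oak, walnut in the frame of jig below 0.02 m and angle between each of beech, cherry, oak, walnut's own z axis and vertical below 0.08 rad and y of beech in the frame of jig between -0.006 and 0.006 m and y of cherry in the frame of jig between -0.006 and 0.006 m and y of oak in the frame of jig between -0.006 and 0.006 m and y of walnut in the frame of jig between -0.006 and 0.006 m and value of joint bolt below 0.015 m), for 0.2 s.
2. the bolt is fully across behind the row (value of joint bolt above 0.04 m), for 0.2 s.
At the end, for the whole second after the job is handed in: All four blanks stand upright in the channel with no more than 4 mm of play in all between the stop and the row (so each blank's origin is at jig x above 6 mm), they are at rest, and the bolt is at least 40 mm across (x of each of beech, cherry, oak, walnut in the frame of jig above 0.006 m and z of each of beech, cherry, oak, walnut in the frame of jig below 0.02 m and angle between each of beech, cherry, oak, walnut's own z axis and vertical below 0.08 rad and y of beech in the frame of jig between -0.006 and 0.006 m and y of cherry in the frame of jig between -0.006 and 0.006 m and y of oak in the frame of jig between -0.006 and 0.006 m and y of walnut in the frame of jig between -0.006 and 0.006 m and value of joint bolt above 0.04 m and linear speed of each of beech, cherry, oak, walnut below 0.01 m/s); the robot touches nothing.
It fails at once if a blank is lifted more than 8 mm off the channel floor or tipped (z of any of beech, cherry, oak, walnut in the frame of jig above 0.024 m or angle between any of beech, cherry, oak, walnut's own z axis and vertical above 0.3 rad).
It fails at once if the row is pulled apart: a total gap of more than 12 mm between blanks (distance between beech and cherry above 0.132 m or distance between any of beech, cherry and oak above 0.132 m or distance between any of beech, cherry, oak and walnut above 0.132 m).
It fails at once if another thing on the bench is moved more than 25 mm (distance of any of ferrule, tin, hammer, screwdriver, wrench, jar, mallet from where it was at the start of the episode above 0.025 m).
It also fails if it takes over 50 s, if anything falls off the work surface, if the arm or the gripper's body presses on something with over 40 N, if the wrist force passes 120 N, or if a joint passes its speed limit or range.

ROBOT

A 7-joint arm with a two-finger parallel gripper is mounted at the origin on the work surface. World frame = base frame: x ahead of the robot, y to its left, z up, the work surface at z = 0. Lengths are in mm, angles in rad, forces in N, time in s.
With the tool pointing down it reaches from about 400 to 875 mm from the base axis. Payload 4.4 kg.
Tool frame: the origin (TCP) lies at the very end of the fingers, on their centre line; the grasp point (between the pads) lies 19 mm behind it; z points along the fingers, y is the line along which they close (so a half turn about z gives the same grasp; the last joint's range is limited). The gripper opens to 85 mm and grips with 20 to 120 N. Pads are 22 mm wide; open, the fingers measure 114 mm over their backs; the gripper's body (76 mm by 85 mm) begins 54 mm behind the grasp point. The pads swing forward as they close: fully open they stand 13 mm farther back than shut.
Start: joints at [-1.268, 0.628, 0.038, 1.517, -0.027, 0.996, -0.02], TCP at [234.3, 606.318, 231.313] pointing down, gripper open.
Joint ranges: [-3.06, 3.06], [-0.37, 2.12], [-1.25, 1.32], [0.18, 2.47], [-1.1, 4.24], [0.23, 1.98], [-2.94, 2.94]. Speed limits (rad/s): [2.57, 2.57, 3.14, 3.14, 3.14, 3.14, 3.14].

INTERFACE

Orientations are given as [roll, pitch, yaw] about the fixed x, y, z axes, in that order (R = Rz(yaw) Ry(pitch) Rx(roll)).
In Python, from cell import read_state, get_image, camera_info, finish_job gives the robot as it stands.
- The arm moves only by the tool play_rows, never from a script. Its argument "deltas" is one flat list of numbers, 7 for each row, row after row: the shift along the tool's x, y, z in mm, then the turn, a rotation vector about the tool's x, y, z in rad, then the opening, from 0 (shut) to 1 (fully open). In form: [dx, dy, dz, ax, ay, az, grip, dx, dy, dz, ax, ay, az, grip, ...]. A call has 1 to 10 rows; each row is the pose to reach, as a shift and turn from the pose commanded when the call began, along the tool's axes at that moment; what a row does not reach only later rows make up. A row lasts 1/8 s, in which the tool goes at most 62.5 mm and 10.7 degrees, less where a joint would pass 70% of its speed; a pose out of reach is approached as far as the arm can. A call with a gripper value outside its range is refused whole. The fingers move at their own pace and stop on an object; the grip force is fixed at half the most. Time passes only in rows, so rows that repeat a pose let the fingers close. It gives the time, the measured TCP pose, the force, the opening and the grip force at its end, in the units of the state.
- read_state(): the state, without advancing time (a new reading comes with each control period).
- get_image(name): name is "scene" or "top" or "wrist"; returns the picture (400x640x3 uint8, red, green, blue); there is no depth.
- camera_info(name): a dict with "fx", "fy", "cx", "cy" (pixels), "T" (4x4, takes a point from camera to world coordinates). Camera axes: x right, y down, z forward; pixel columns grow to the right and rows downward; lengths in mm; the calibration is good to about 2 mm. A picture is of the moment at which its call begins: read the wrist's pose just before it. camera_info takes no time and is no camera call; for the wrist camera it gives the pose at the moment of the call.
- finish_job(): hands the job in; it is judged then, once.
The state is a dict: "clock": time; "qpos": joint angles; "qd": joint speeds; "tau": joint torques, N m; "eef_pos": TCP position; "tool_rot": TCP orientation; "force": force on the tool from outside, world axes, zero at the start; "torque": the same for the moment, N m; "width": finger opening in mm; "gripper_force": force on a finger pad.
Only numpy, scipy, OpenCV 4.12 (cv2) and the standard library are available. Lean on these libraries where they do the work, as an engineer would, in place of code of your own. Each camera call takes 0.05 s, during which the arm holds its last target. There are 200 camera calls.

## Working session

There is one attempt and no reset: what is moved stays moved. The work goes in short steps, Python scripts to look and compute and a tool call to move; the robot and the scene stay as the last step left them, time stands still between calls to the robot, and variables do not carry over. Pictures are saved under pics/ and viewed, at most 10 in all, crops included, and the job is handed in when it is done.

Besides the shell and the picture viewer there is one more tool, called after "Call:" as name(argument=value, ...), one argument or row to a line, values as JSON. play_rows: Moves the arm, as the interface text tells. Its arguments: {"type":"object","properties":{"deltas":{"type":"array"}},"required":["deltas"]}

```bash
mkdir -p pics
python3 - <<'E'
from cell import *
import cv2
for n in("top","scene"):
    cv2.imwrite(f"pics/{n}0.png",get_image(n)[:,:,::-1])
    c=camera_info(n);print(n,c)
s=read_state();print(s["eef_pos"],s["tool_rot"],s["clock"])
E
```

```text
top {'fx': 478.9830527850172, 'fy': 478.9830527850172, 'cx': 316.25051035398076, 'cy': 205.50062910640725, 'T': array([[-2.72490693e-02, -9.97407444e-01,  6.66023894e-02,
         4.58480032e+02],
       [-9.99623768e-01,  2.73971629e-02,  1.31101767e-03,
         1.23023169e+01],
       [-3.13233529e-03, -6.65416074e-02, -9.97778734e-01,
         1.73295718e+03],
       [ 0.00000000e+00,  0.00000000e+00,  0.00000000e+00,
         1.00000000e+00]])}
scene {'fx': 442.6466852539151, 'fy': 442.6466852539151, 'cx': 320.22418136031996, 'cy': 201.26029626260586, 'T': array([[ 2.82518541e-01,  6.38181917e-01, -7.16175338e-01,
         1.54580599e+03],
       [ 9.59155304e-01, -1.99060859e-01,  2.00987256e-01,
        -2.52449826e+02],
       [-1.42960456e-02, -7.43706001e-01, -6.68353954e-01,
         9.80805537e+02],
       [ 0.00000000e+00,  0.00000000e+00,  0.00000000e+00,
         1.00000000e+00]])}
[234.0811645  605.79284676 230.48198739] [-3.13986924e+00 -1.22745300e-05  2.77280124e+00] 0.1
```

View pics/top0.png

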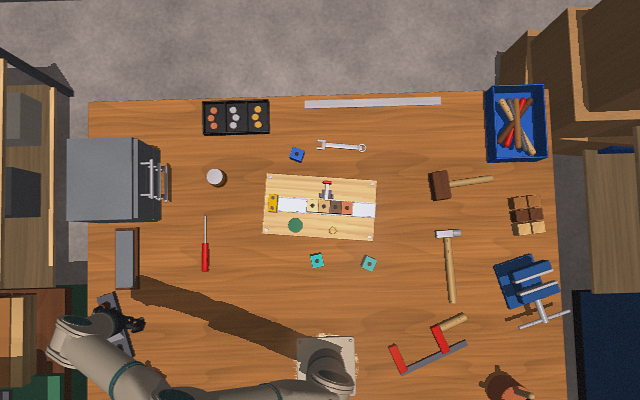

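View pics/scene0.png

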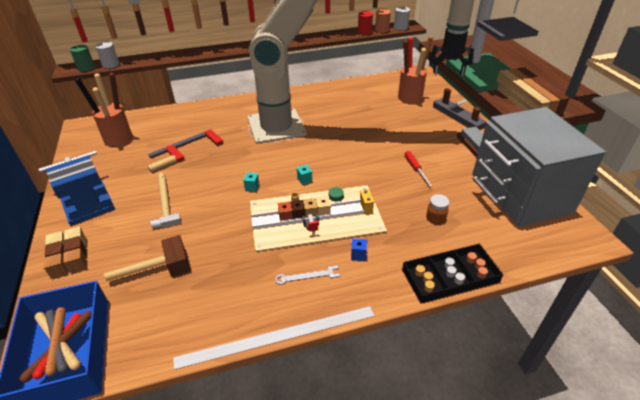

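Top view: the jig's plywood runs about (264–377, 174–240). The yellow stop is at (273,203), the blanks at x≈312–347 on row 206, with cherry last, and the red tab at (327,184), on the far side. Jig +x is roughly world +y.

```bash
cat > h.py <<'E'
import numpy as np
from cell import *
def ray(n,u,v,z,c=None):
    c=c or camera_info(n);T=c["T"]
    d=T[:3,:3]@[(u-c["cx"])/c["fx"],(v-c["cy"])/c["fy"],1];o=T[:3,3]
    return o+d*(z-o[2])/d[2]
def proj(p,c):
    T=c["T"];q=T[:3,:3].T@(np.asarray(p)-T[:3,3]);return c["fx"]*q[0]/q[2]+c["cx"],c["fy"]*q[1]/q[2]+c["cy"]
E
python3 - <<'E'
from h import *
import cv2
im=cv2.imread("pics/top0.png");hsv=cv2.cvtColor(im,cv2.COLOR_BGR2HSV)
x0,y0=255,165;sub=hsv[y0:250,x0:385]
def big(m):
    n,l,s,c=cv2.connectedComponentsWithStats(m);i=1+s[1:,4].argmax();return (l==i).astype(np.uint8),s[i],c[i]+[x0,y0]
ply=cv2.inRange(sub,(12,40,170),(32,150,255))
m=cv2.morphologyEx(ply,cv2.MORPH_CLOSE,np.ones((15,15)));m,s,c=big(m)
r=cv2.minAreaRect(cv2.findNonZero(m)); b=cv2.boxPoints(r)+[x0,y0]
P=np.array([ray("top",*p,12) for p in b]);print(b,P[:,:2],[np.linalg.norm(P[i]-P[i-1]) for i in range(4)],P.mean(0))
ye=big(cv2.inRange(sub,(20,180,130),(32,255,255)));print("yellow",ye[1],ye[2],ray("top",*ye[2],64))
rd=big(cv2.inRange(sub,(0,180,110),(6,255,255))|cv2.inRange(sub,(174,180,110),(180,255,255)));print("red",rd[1],rd[2],ray("top",*rd[2],68))
cv2.imwrite("pics/crop.png",cv2.resize(im[165:250,255:385],None,fx=6,fy=6,interpolation=cv2.INTER_CUBIC))
E
```

```text
[[253.34499359 242.27352142]
 [258.13419342 172.03187561]
 [387.41955566 180.8467865 ]
 [382.63034821 251.08843231]] [[ 447.5055373   243.53647584]
 [ 700.48392305  221.51078407]
 [ 655.50300184 -244.81024532]
 [ 403.48146944 -218.31461186]] [np.float64(463.9445503029316), np.float64(253.93541453229014), np.float64(468.4854167648251), np.float64(253.41048002607315)] [5.51743483e+02 4.80600683e-01 1.20000000e+01]
yellow [ 13  29  10  18 122] [272.33606557 202.41803279] [584.8903765  167.60904615  64.        ]
red [68 16  8  2 13] [325.92307692 181.38461538] [653.13675446 -21.60776246  68.        ]
```

View pics/crop.png

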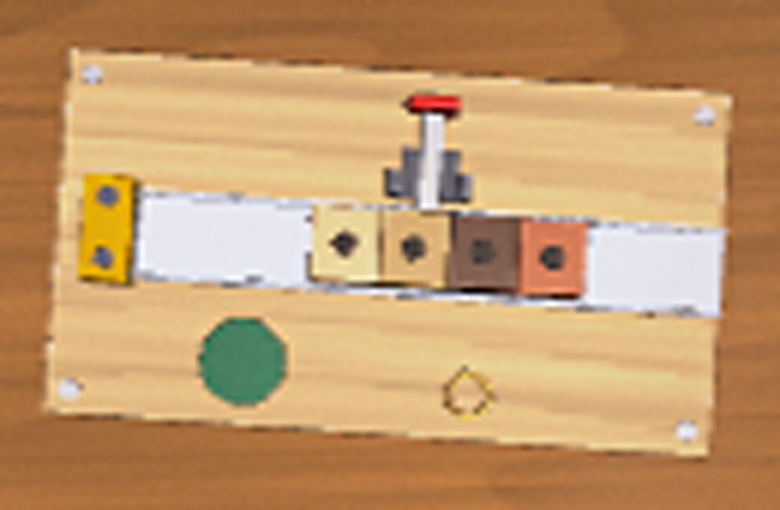

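The crop shows the board corners at about (70,49), (731,97), (708,455) and (44,410). The dots on the blanks are at (344,242), (413,247), (483,251) and (552,258), the stop centre at (108,229), and the tab at (434,104).

```bash
cat >> h.py <<'E'
import json,os
def J(): return json.load(open("jig.json")) if os.path.exists("jig.json") else None
def toworld(j,x,y):
    x0,y0,a=j;return np.array([x0+np.cos(a)*x-np.sin(a)*y,y0+np.sin(a)*x+np.cos(a)*y])
def tojig(j,p):
    x0,y0,a=j;d=np.array(p[:2])-[x0,y0];return np.array([np.cos(a)*d[0]+np.sin(a)*d[1],-np.sin(a)*d[0]+np.cos(a)*d[1]])
def kab(A,B): # A jig -> B world
    a,b=A-A.mean(0),B-B.mean(0);th=np.arctan2((a[:,0]*b[:,1]-a[:,1]*b[:,0]).sum(),(a*b).sum())
    R=np.array([[np.cos(th),-np.sin(th)],[np.sin(th),np.cos(th)]]);t=B.mean(0)-R@A.mean(0);return [*t,th]
def totool(p,rot=None):  # world vec -> tool axes
    from scipy.spatial.transform import Rotation as R
    s=read_state();return R.from_euler("xyz",s["tool_rot"]).inv().apply(p)
E
python3 - <<'E'
from h import *
f=lambda u,v,z:ray("top",(u+.5)/6-.5+255,(v+.5)/6-.5+165,z)[:2]
B=np.array([f(70,49,12),f(731,97,12),f(708,455,12),f(44,410,12)])
A=np.array([[200,-110],[-200,-110],[-200,110],[200,110.]])
j=kab(A,B);print(j,[tojig(j,p)-a for p,a in zip(B,A)]);json.dump(list(map(float,j)),open("jig.json","w"))
for n,u,v,z in [("beech",344,242,66),("oak",413,247,66),("wal",483,251,66),("cher",552,258,66),("stop",108,229,64),("tab",434,104,68)]:
    print(n,f(u,v,z),tojig(j,f(u,v,z)))
s=read_state();print(s["tool_rot"],s["eef_pos"])
E
```

```text
[np.float64(569.1641422905691), np.float64(3.873161383642639), np.float64(1.473597078139115)] [array([-0.15800306,  0.98898307]), array([0.51788493, 2.34547188]), array([ 0.97969624, -2.14753685]), array([-1.33957811, -1.1869181 ])]
beech [572.20645512  29.54921721] [25.85010664 -0.53618729]
oak [568.19292927 -10.46749725] [-14.36722147  -0.42507865]
wal [564.74711169 -51.06716815] [-55.10966044  -0.93557238]
cher [559.57264772 -91.01740028] [-95.37348473   0.33744646]
stop [583.70373722 166.76964814] [163.53860777   1.33753018]
tab [651.17169549 -25.0253606 ] [-20.80359012 -84.42496072]
[-3.13986924e+00 -1.22745300e-05  2.77280124e+00] [234.0811645  605.79284676 230.48198739]
```

Run:
```python
from h import *
j=J();s=read_state();p=toworld(j,-160,0)
for z in (200,):
    t=np.array([*p,z])-s["eef_pos"];print(p,totool(t),"az",s["tool_rot"][2]-j[2])
```

```text
[ 553.63673917 -155.37161797] [-572.46115422 -594.7371159    31.4999857 ] az 1.2992041615762369
```

Call:
play_rows(
  deltas=[-40, -42, 5, 0, 0, 0.15, 0, -80, -83, 10, 0, 0, 0.3, 0, -120, -125, 15, 0, 0, 0.45, 0, -160, -166, 20, 0, 0, 0.6, 0, -200, -208, 20, 0, 0, 0.75, 0, -240, -250, 20, 0, 0, 0.9, 0, -280, -290, 20, 0, 0, 1.05, 0, -320, -332, 20, 0, 0, 1.2, 0, -360, -374, 20, 0, 0, 1.299, 0, -400, -416, 20, 0, 0, 1.299, 0],
)

```text
clock: 1.35
eef_pos: [457.8, 72.5, 211.2]
tool_rot: [-3.141, 0.0, 1.474]
force: [1.2, 0.4, -0.7]
width: -0.1
gripper_force: 0.0
```

Run:
```python
from h import *
j=J();s=read_state();p=toworld(j,-160,0)
t=np.array([*p,120])-s["eef_pos"];print(s["eef_pos"],s["tool_rot"],s["qpos"],s["width"],totool(t),"az",s["tool_rot"][2]-j[2])
```

```text
[457.78204932  72.54584469 211.1877509 ] [-3.14146662e+00  8.25445534e-05  1.47351636e+00] [-0.51611505  0.42184058  0.41327594  2.04988638 -0.2525958   0.71783707
 -0.04076876] -0.12584393831877047 [-217.52230857  117.54983558   91.19089156] az -8.071514034213578e-05
```

Call:
play_rows(
  deltas=[-50, 27, 20, 0, 0, 0, 0, -100, 54, 40, 0, 0, 0, 0, -150, 81, 60, 0, 0, 0, 0, -200, 108, 80, 0, 0, 0, 0, -217.5, 117.5, 91, 0, 0, 0, 0, -217.5, 117.5, 91, 0, 0, 0, 0, -217.5, 117.5, 91, 0, 0, 0, 0],
)

```text
clock: 2.22
eef_pos: [552.9, -152.0, 120.3]
tool_rot: [-3.141, -0.001, 1.475]
force: [0.2, 0.2, 0.0]
width: 0.2
gripper_force: 0.0
```

Run:
```python
from h import *
import cv2
s=read_state();c=camera_info("wrist");w=get_image("wrist");t=get_image("top")
cv2.imwrite("pics/w1.png",w[:,:,::-1])
np.save("wc.npy",c,allow_pickle=True)
j=J();print(s["eef_pos"],tojig(j,s["eef_pos"]),s["tool_rot"],c["T"][:3,3],c["fx"])
# predicted pixel positions of jig features
for n,x,y,z in [("stopL",150,-31,64),("stopR",150,31,64),("cher",-95,0,66),("beech",25,0,66),("tabtop",-22,-92,68),("wallend-",-200,-25,30),("wallend+",-200,25,30)]:
    print(n,proj([*toworld(j,x,y),z],c))
```

```text
[ 552.92713884 -152.04175966  120.31787646] [-156.75472312    1.02940126] [-3.14063563e+00 -1.32960438e-03  1.47524088e+00] [559.81869771 -75.79762067 262.09342748] 326.3891088601288
stopL (np.float64(403.25574351597675), np.float64(-558.0586319192582))
stopR (np.float64(234.60710019205416), np.float64(-558.1919978013688))
cher (np.float64(315.9996549270692), np.float64(124.65588581985716))
beech (np.float64(317.1190596936292), np.float64(-133.1628935300361))
tabtop (np.float64(495.73940237601494), np.float64(-20.207138811482963))
wallend- (np.float64(346.7683728829258), np.float64(257.5544467046405))
wallend+ (np.float64(283.3495229434599), np.float64(257.4257753414198))
```

View pics/w1.png

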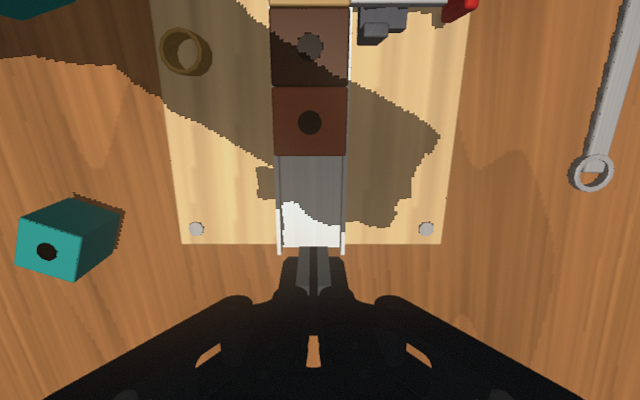

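The wrist view shows cherry's dot at (310,122), where I predicted (316,125), and the channel walls at u≈277 and 345. That puts the channel about 3 mm further towards jig +y than my estimate. I'll shift by 2 mm and go down behind cherry.

Call:
play_rows(
  deltas=[0, -2, 40, 0, 0, 0, 0, 0, -2, 75, 0, 0, 0, 0, 0, -2, 86, 0, 0, 0, 0, 10, -2, 86, 0, 0, 0, 0, 20, -2, 86, 0, 0, 0, 0, 26, -2, 86, 0, 0, 0, 0, 30, -2, 86, 0, 0, 0, 0, 34, -2, 86, 0, 0, 0, 0, 38, -2, 86, 0, 0, 0, 0, 42, -2, 86, 0, 0, 0, 0],
)

```text
clock: 3.58
eef_pos: [555.6, -113.2, 34.6]
tool_rot: [3.141, 0.002, 1.472]
force: [-0.5, -3.8, 3.0]
width: -0.1
gripper_force: 1.9
```

Run:
```python
from h import *
import cv2
s=read_state();w=get_image("wrist")
cv2.imwrite("pics/w2.png",w[:,:,::-1])
j=J();print(s["eef_pos"],tojig(j,s["eef_pos"]),s["force"])
```

```text
[ 555.60298852 -113.22957685   34.60792054] [-117.86605758    2.13275948] [-0.50441134 -3.84938443  2.98143617]
```

View pics/w2.png

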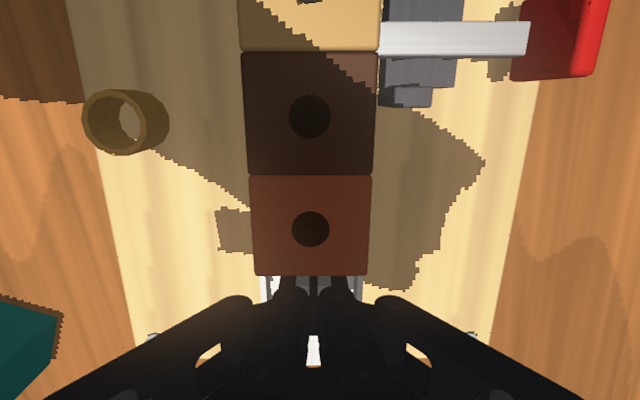

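Contact is made: the fingers sit centred on cherry's rear face and the row is upright and touching. I'll keep pushing.

Call:
play_rows(
  deltas=[6, 0, 0, 0, 0, 0, 0, 12, 0, 0, 0, 0, 0, 0, 18, 0, 0, 0, 0, 0, 0, 24, 0, 0, 0, 0, 0, 0, 30, 0, 0, 0, 0, 0, 0, 36, 0, 0, 0, 0, 0, 0, 42, 0, 0, 0, 0, 0, 0, 48, 0, 0, 0, 0, 0, 0, 54, 0, 0, 0, 0, 0, 0, 60, 0, 0, 0, 0, 0, 0],
)

```text
clock: 4.88
eef_pos: [561.2, -51.7, 34.3]
tool_rot: [-3.141, -0.0, 1.474]
force: [-0.7, -4.6, 3.3]
width: 0.2
gripper_force: 2.0
```

Run:
```python
from h import *
s=read_state();j=J();print(s["eef_pos"],tojig(j,s["eef_pos"]),s["force"],s["tool_rot"])
```

```text
[561.17418632 -51.65673698  34.27490904] [-56.0431855    2.56327287] [-0.66707075 -4.61515955  3.28809292] [-3.14145966e+00 -2.92317444e-05  1.47376151e+00]
```

Call:
play_rows(
  deltas=[5, 0, 0, 0, 0, 0, 0, 10, 0, 0, 0, 0, 0, 0, 15, 0, 0, 0, 0, 0, 0, 20, 0, 0, 0, 0, 0, 0, 24, 0, 0, 0, 0, 0, 0, 27, 0, 0, 0, 0, 0, 0, 30, 0, 0, 0, 0, 0, 0, 32, 0, 0, 0, 0, 0, 0],
)

```text
clock: 5.88
eef_pos: [564.2, -20.0, 34.2]
tool_rot: [-3.141, -0.0, 1.474]
force: [-0.1, -3.7, 1.9]
width: 0.1
gripper_force: 1.7
```

Call:
play_rows(
  deltas=[1, 0, 0, 0, 0, 0, 0, 2, 0, 0, 0, 0, 0, 0, 3, 0, 0, 0, 0, 0, 0, 3, 0, 0, 0, 0, 0, 0],
)

```text
clock: 6.38
eef_pos: [564.6, -16.9, 34.2]
tool_rot: [-3.141, -0.0, 1.474]
force: [0.7, -2.2, 1.5]
width: -0.1
gripper_force: 1.3
```

Run:
```python
from h import *
s=read_state();j=J();print(s["eef_pos"],tojig(j,s["eef_pos"]),s["force"],s["tool_rot"])
```

```text
[564.56256925 -16.94123393  34.22620287] [-21.16271418   2.5598936 ] [ 0.66242183 -2.1803514   1.54332181] [-3.14140552e+00 -2.96093777e-04  1.47393101e+00]
```

Force hasn't risen yet, so the row isn't at the stop. I'll advance in small steps.

Call:
play_rows(
  deltas=[1, 0, 0, 0, 0, 0, 0, 2, 0, 0, 0, 0, 0, 0, 2, 0, 0, 0, 0, 0, 0],
)

```text
clock: 6.75
eef_pos: [564.7, -14.9, 34.2]
tool_rot: [-3.141, -0.0, 1.474]
force: [-0.7, -2.0, 1.5]
width: 0.2
gripper_force: 1.1
```

Call:
play_rows(
  deltas=[1, 0, 0, 0, 0, 0, 0, 2, 0, 0, 0, 0, 0, 0, 2, 0, 0, 0, 0, 0, 0],
)

```text
clock: 7.12
eef_pos: [564.8, -14.5, 34.3]
tool_rot: [-3.142, 0.001, 1.473]
force: [-1.0, -5.8, 0.7]
width: 0.1
gripper_force: 2.6
```

Run:
```python
from h import *
import cv2
s=read_state();j=J();w=get_image("wrist");cv2.imwrite("pics/w3.png",w[:,:,::-1])
print(tojig(j,s["eef_pos"]),s["force"])
```

```text
[-18.68529714   2.60002404] [-0.96153259 -5.7953348   0.72115272]
```

View pics/w3.png

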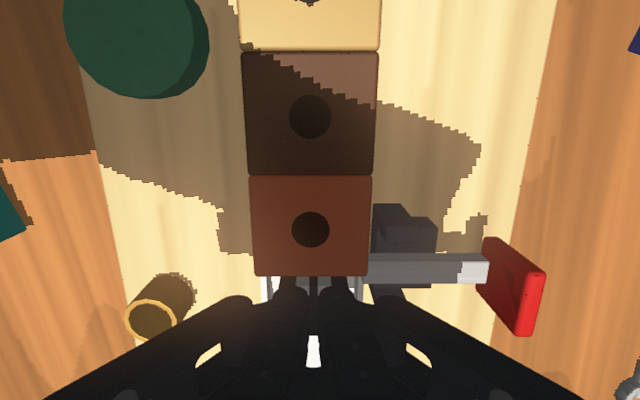

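The row stalled with force rising. The wrist view shows cherry's rear top edge at v≈276 and the bolt bar at v≈255–283. I'll check the clearance with rays.

Run:
```python
from h import *
import cv2
j=J();c=camera_info("wrist");im=cv2.imread("pics/w3.png");f=lambda u,v,z:tojig(j,ray("w",u,v,z,c))
print("rear edge",f(310,275.5,66),"dots",f(310,230,66),f(310,117,66))
col=im[225:300,440].astype(int).sum(1);print(list(zip(range(225,300),col))[20:70:1])
for v in (254,283):print("bar",v,f(430,v,42),f(430,v,32))
print("tab top",f(514,302,68),"cam axis",c["T"][:3,2], read_state()["force"])
```

```text
rear edge [-6.37168565  4.26721463] dots [12.32809358  4.20458463] [52.15508924  4.07119455]
[(245, np.int64(331)), (246, np.int64(331)), (247, np.int64(333)), (248, np.int64(332)), (249, np.int64(334)), (250, np.int64(331)), (251, np.int64(324)), (252, np.int64(550)), (253, np.int64(376)), (254, np.int64(253)), (255, np.int64(267)), (256, np.int64(263)), (257, np.int64(271)), (258, np.int64(272)), (259, np.int64(265)), (260, np.int64(269)), (261, np.int64(291)), (262, np.int64(306)), (263, np.int64(312)), (264, np.int64(308)), (265, np.int64(306)), (266, np.int64(316)), (267, np.int64(316)), (268, np.int64(316)), (269, np.int64(313)), (270, np.int64(310)), (271, np.int64(314)), (272, np.int64(314)), (273, np.int64(313)), (274, np.int64(317)), (275, np.int64(312)), (276, np.int64(316)), (277, np.int64(314)), (278, np.int64(319)), (279, np.int64(317)), (280, np.int64(316)), (281, np.int64(310)), (282, np.int64(299)), (283, np.int64(437)), (284, np.int64(634)), (285, np.int64(650)), (286, np.int64(643)), (287, np.int64(642)), (288, np.int64(645)), (289, np.int64(646)), (290, np.int64(644)), (291, np.int64(645)), (292, np.int64(645)), (293, np.int64(646)), (294, np.int64(648))]
bar 254 [ -9.50049193 -49.93539786] [-14.56733551 -53.89634872]
bar 283 [-24.4987759  -51.55199343] [-30.68642264 -55.63375047]
tab top [-16.75263612 -74.11844024] cam axis [-0.0296316  -0.30085141 -0.95321057] [-0.82458684 -4.56002603 -0.00949112]
```

Call:
play_rows(
  deltas=[1, 0, 0, 0, 0, 0, 0, 2, 0, 0, 0, 0, 0, 0, 2, 0, 0, 0, 0, 0, 0],
)

```text
clock: 7.55
eef_pos: [564.8, -14.5, 34.3]
tool_rot: [3.141, 0.004, 1.472]
force: [-1.3, -8.7, 0.6]
width: 0.0
gripper_force: 4.4
```

The position is stalled with force at 8.7 N. The bar is centred near x≈-19 and the rear face is about 6 mm ahead of it, so the row is home. Next I'll back off, lift and go outside the tab.

Call:
play_rows(
  deltas=[-6, 0, 0, 0, 0, 0, 0, -14, 0, 0, 0, 0, 0, 0, -16, 0, -30, 0, 0, 0, 0, -16, 0, -75, 0, 0, 0, 0, -12, 40, -80, 0, 0, 0, 0, -8, 80, -80, 0, 0, 0, 0, -4, 115, -80, 0, 0, 0, 0, -4, 138, -80, 0, 0, 0, 0, -4, 138, -80, 0, 0, 0, 0, -4, 138, -80, 0, 0, 0, 0],
)

```text
clock: 8.8
eef_pos: [700.8, -28.3, 113.8]
tool_rot: [-3.14, -0.001, 1.474]
force: [0.3, -0.2, -0.5]
width: 0.0
gripper_force: 0.0
```

Run:
```python
from h import *
import cv2
s=read_state();c=camera_info("wrist");w=get_image("wrist")[:,:,::-1];t=get_image("top")[:,:,::-1]
cv2.imwrite("pics/m.png",np.hstack([w[:,:400] if 0 else cv2.resize(w,(400,250)),cv2.resize(t[160:245,255:391],(400,250),interpolation=cv2.INTER_CUBIC)]))
j=J();print(s["eef_pos"],tojig(j,s["eef_pos"]),s["force"])
hsv=cv2.cvtColor(np.ascontiguousarray(w),cv2.COLOR_BGR2HSV);m=cv2.inRange(hsv,(0,190,60),(5,255,255))|cv2.inRange(hsv,(175,190,60),(180,255,255))
n,l,st,ce=cv2.connectedComponentsWithStats(m)
for k in range(1,n):
    if st[k,4]>150:
        x,y,a,b=st[k,:4];print(st[k],ce[k]);[print(q,tojig(j,ray("w",*q,68,c))) for q in ((x,y),(x+a,y),(x+a,y+b),(x,y+b))]
```

```text
[700.8470083  -28.34013167 113.81995251] [ -19.28191125 -134.18748581] [ 0.30648396 -0.21847581 -0.45766668]
```

View pics/m.png

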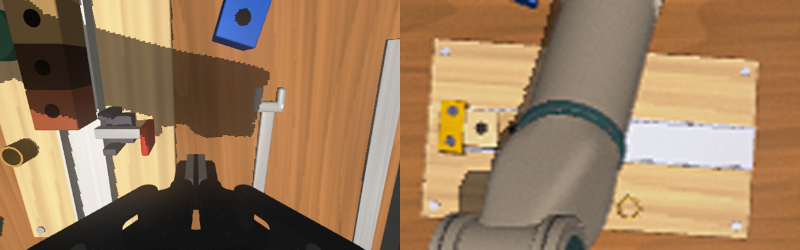

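Left panel (wrist): the tab is at (148,137) and the fingers at (197,165), well outside it. The wrench is clear at (265,150). Right panel (top): beech is against the stop. I'll go down and push the tab.

Call:
play_rows(
  deltas=[0, 0, 40, 0, 0, 0, 0, 0, 0, 70, 0, 0, 0, 0, 0, -15, 70, 0, 0, 0, 0, 0, -28, 70, 0, 0, 0, 0, 0, -34, 70, 0, 0, 0, 0, 0, -40, 70, 0, 0, 0, 0, 0, -46, 70, 0, 0, 0, 0, 0, -52, 70, 0, 0, 0, 0, 0, -58, 70, 0, 0, 0, 0, 0, -64, 70, 0, 0, 0, 0],
)

```text
clock: 10.15
eef_pos: [638.3, -22.4, 44.5]
tool_rot: [3.141, -0.0, 1.474]
force: [0.8, 0.5, 1.5]
width: -0.1
gripper_force: 0.9
```

Call:
play_rows(
  deltas=[0, -3, 0, 0, 0, 0, 0, 0, -6, 0, 0, 0, 0, 0, 0, -8, 0, 0, 0, 0, 0, 0, -10, 0, 0, 0, 0, 0, 0, -10, 0, 0, 0, 0, 0],
)

```text
clock: 10.78
eef_pos: [628.6, -21.5, 44.3]
tool_rot: [3.141, 0.0, 1.474]
force: [1.4, 0.5, 1.4]
width: 0.1
gripper_force: 0.9
```

Run:
```python
from h import *
s=read_state();j=J();print(s["eef_pos"],tojig(j,s["eef_pos"]),s["force"])
```

```text
[628.57286969 -21.46288715  44.3188321 ] [-19.45106375 -61.58707953] [1.43545397 0.45939114 1.39381767]
```

Still sliding at about 1.5 N (bolt friction), so I'll go on to the end of travel.

Call:
play_rows(
  deltas=[0, -2, 0, 0, 0, 0, 0, 0, -4, 0, 0, 0, 0, 0, 0, -6, 0, 0, 0, 0, 0, 0, -6, 0, 0, 0, 0, 0],
)

```text
clock: 11.28
eef_pos: [628.3, -21.5, 44.7]
tool_rot: [3.13, 0.001, 1.474]
force: [13.2, -0.4, -8.7]
width: 0.2
gripper_force: 6.5
```

Call:
play_rows(
  deltas=[0, -2, 0, 0, 0, 0, 0, 0, -3, 0, 0, 0, 0, 0, 0, -3, 0, 0, 0, 0, 0],
)

```text
clock: 11.65
eef_pos: [628.2, -21.4, 44.9]
tool_rot: [3.124, 0.002, 1.474]
force: [18.5, -1.1, -13.1]
width: -0.4
gripper_force: 9.1
```

It is stopped firmly at 18 N with no further motion. I'll back off, lift and look.

Call:
play_rows(
  deltas=[0, 15, 0, 0, 0, 0, 0, 0, 40, 0, 0, 0, 0, 0, 0, 50, -40, 0, 0, 0, 0, 0, 50, -80, 0, 0, 0, 0, -40, 40, -120, 0, 0, 0, 0, -80, 10, -150, 0, 0, 0, 0, -120, -30, -160, 0, 0, 0, 0, -150, -60, -160, 0, 0, 0, 0, -150, -60, -160, 0, 0, 0, 0, -150, -60, -160, 0, 0, 0, 0],
)

```text
clock: 12.9
eef_pos: [545.2, -163.1, 204.0]
tool_rot: [-3.141, -0.001, 1.474]
force: [0.3, 0.6, -0.4]
width: 0.0
gripper_force: 0.0
```

Run:
```python
from h import *
import cv2
w=get_image("wrist");cv2.imwrite("pics/w4.png",w[:,:,::-1])
s=read_state();j=J();print(tojig(j,s["eef_pos"]),s["eef_pos"],s["force"])
```

```text
[-168.03150502    7.17341351] [ 545.7177575  -162.66906023  203.86757109] [0.4679289  0.0595901  1.17657772]
```

View pics/w4.png

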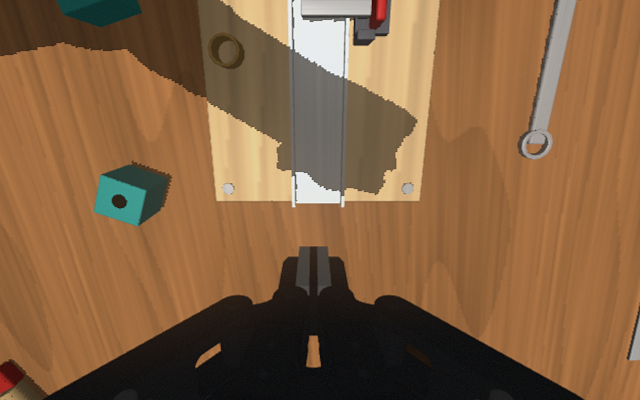

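The bolt bar now crosses the channel: its free end is at u≈303, with the walls at 293 and 346, so it is about 15 mm past the centre, which is home. One last look at the blanks.

Run:
```python
from h import *
import cv2
t=get_image("top")[165:250,255:385,::-1];s=get_image("scene")[175:255,240:400,::-1]
cv2.imwrite("pics/f.png",np.hstack([cv2.resize(t,(390,255),interpolation=cv2.INTER_CUBIC),cv2.resize(s,(400,255),interpolation=cv2.INTER_CUBIC)]))
```

```text
(no output)
```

View pics/f.png

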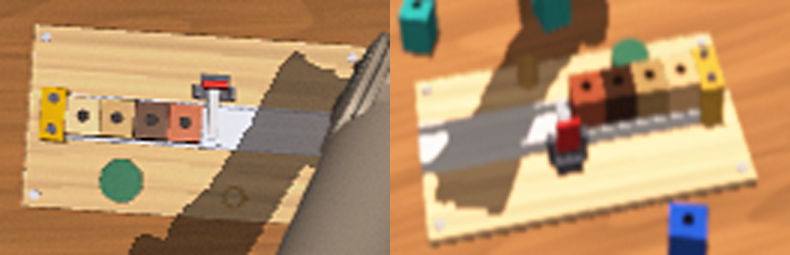

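All four blanks stand together against the stop, dots at (84–185, ~118), with the bolt across behind cherry at (212,118).

```bash
python3 -c "from cell import *;print(finish_job())"
```

```text
the job is handed in; nothing more can be done
None
```

I pushed the row of four blanks up against the yellow stop, slid the bolt across behind cherry to the end of its travel, moved the hand clear and handed the job in; the last pictures show it in place, but no verdict was returned.

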